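# Empty the sloped carton rack on the stationery desk

## Task

Empty the sloped rack: first drop the opened carton, the one with its flap up, into the wire basket, then stack the two sealed cartons squarely, one after the other, on top of the column of cartons already on the desk. When the rack is empty and the column is built, push the lever at the rack's end all the way over, away from its resting side, to call for a refill. Leave the column standing where it is and do not disturb the other things on the desk.

Things in the scene. Friction and masses are not known exactly. Their poses are not given: they have to be found in the camera images.
- rack: sloped grey rack fixed to the desk, 290 mm wide (y), no dividers. Its 100 mm long board rises at 30 degrees to the rack's +x: its surface runs from x -65, z 35 mm (low front edge, with a lip 14 mm proud of the surface) to x 22, z 85 mm. Three cartons lie side by side on it, 90 mm apart along y, resting against the lip. Origin: on the desk under its middle; z up; yaw within 0.2 rad
- carton_a: carton, sealed, plain cardboard with a white paper band round its middle, 80 (x) x 44 (y) x 36 (z) mm, about 0.16 kg; same as the other sealed cartons. Origin: centre of its underside; z: out of its lid. Starts on the rack, tilted 30 degrees with the board, its x pointing up the slope, its z square to the board; which of the three places varies
- carton_b: carton, sealed, plain cardboard with a white paper band round its middle, 80 (x) x 44 (y) x 36 (z) mm, about 0.16 kg; same as the other sealed cartons. Origin: centre of its underside; z: out of its lid. At the start on the rack in the same way
- opened: opened, empty cardboard carton, 80 (x) x 44 (y) x 36 (z) mm, open on top, stiff walls 3 mm thick, 0.05 kg; a stiff flap stands up from its +x end (the upper end on the slope), leaning 20 degrees outward, its top 61 mm over the underside. Origin: centre of its underside. Starts on the rack, lying like the sealed ones
- opened_center (a point): centre of the opened carton's box, 18 mm above the middle of its underside
- basket: steel wire basket fixed to the desk, open on top, 140 (x) x 160 (y) x 75 (z) mm outside, walls 4 mm, inner floor at z = 6 mm. Origin: centre of its underside; z up. It and the column may change places
- column_low: carton, sealed, plain cardboard with a white paper band round its middle, 80 (x) x 44 (y) x 36 (z) mm, about 0.16 kg; same as the other sealed cartons. Origin: centre of its underside; z: out of its lid. The lower carton of the column; it lies loose on the desk, level, at any yaw within 0.5 rad
- column_top: carton, sealed, plain cardboard with a white paper band round its middle, 80 (x) x 44 (y) x 36 (z) mm, about 0.16 kg; same as the other sealed cartons. Origin: centre of its underside; z: out of its lid. Lies loose and squarely on column_low, its underside 36 mm over the desk; the next carton goes on this one
- signal (a joint): toggle lever on a 70 x 50 x 25 mm block at the rack's end, at x -30, y -175 mm in the rack's frame. Angle in rad: 0 to 0.12 at the start (at 0 it leans 0.5 rad to the rack's -x side), 1.0 fully over (leaning 0.5 to the rack's +x side). Hinge along the rack's y, 22 mm above the desk; takes about 1 N at the knob and stays where it is left
- signal_tip (a point): centre of the lever's black ball knob, 26 mm across, 80 mm from the hinge (about 92 mm above the desk at the start and at the end, 102 mm midway)
- calculator: bystander: pocket calculator, 80 (x) x 130 (y) x 18 mm; origin: centre of its underside
- stapler: bystander: stapler, 35 (x) x 135 (y) x 53 mm; origin: centre of its underside
- highlighter: bystander: flat highlighter pen, 26 (x) x 120 (y) x 21 mm, lying; origin: underside
- tape: bystander: roll of clear tape lying flat, 70 mm across, 18 mm high; origin: centre of its underside
Not all that is in view belongs to the job. What is shaped like the column_low but purple or yellow is not meant.

How it is judged:
On the way, in this order (a step that is already met when the one before it is completed fails the run):
1. the opened carton lies in the wire basket (x of opened_center in the frame of basket between -0.066 and 0.066 m and y of opened_center in the frame of basket between -0.076 and 0.076 m and z of opened_center in the frame of basket between 0 and 0.062 m and linear speed of opened below 0.05 m/s), for 0.2 s.
2. one sealed carton lies squarely on the column (((x of carton_a in the frame of column_top between -0.01 and 0.01 m and y of carton_a in the frame of column_top between -0.01 and 0.01 m and z of carton_a in the frame of column_top between 0.032 and 0.04 m and angle between the x axis of carton_a and the x axis of column_top, either way round below 0.14 rad and angle between carton_a's own z axis and vertical below 0.08 rad) or (x of carton_b in the frame of column_top between -0.01 and 0.01 m and y of carton_b in the frame of column_top between -0.01 and 0.01 m and z of carton_b in the frame of column_top between 0.032 and 0.04 m and angle between the x axis of carton_b and the x axis of column_top, either way round below 0.14 rad and angle between carton_b's own z axis and vertical below 0.08 rad))), for 0.2 s.
3. the other sealed carton lies squarely on that one ((((x of carton_a in the frame of column_top between -0.01 and 0.01 m and y of carton_a in the frame of column_top between -0.01 and 0.01 m and z of carton_a in the frame of column_top between 0.032 and 0.04 m and angle between the x axis of carton_a and the x axis of column_top, either way round below 0.14 rad and angle between carton_a's own z axis and vertical below 0.08 rad) and (x of carton_b in the frame of carton_a between -0.01 and 0.01 m and y of carton_b in the frame of carton_a between -0.01 and 0.01 m and z of carton_b in the frame of carton_a between 0.032 and 0.04 m and angle between the x axis of carton_b and the x axis of carton_a, either way round below 0.14 rad and angle between carton_b's own z axis and vertical below 0.08 rad)) or ((x of carton_b in the frame of column_top between -0.01 and 0.01 m and y of carton_b in the frame of column_top between -0.01 and 0.01 m and z of carton_b in the frame of column_top between 0.032 and 0.04 m and angle between the x axis of carton_b and the x axis of column_top, either way round below 0.14 rad and angle between carton_b's own z axis and vertical below 0.08 rad) and (x of carton_a in the frame of carton_b between -0.01 and 0.01 m and y of carton_a in the frame of carton_b between -0.01 and 0.01 m and z of carton_a in the frame of carton_b between 0.032 and 0.04 m and angle between the x axis of carton_a and the x axis of carton_b, either way round below 0.14 rad and angle between carton_a's own z axis and vertical below 0.08 rad)))), for 0.2 s.
4. the lever is pushed over (value of joint signal above 0.85 rad), for 0.2 s.
At the end, for the whole second after the job is handed in: Opened carton's centre in the basket, at least 13 mm below the rim, at rest; both sealed cartons at rest on the column, each carton level and within 10 mm each way and 0.14 rad of the one below; lowest carton within 20 mm of its start; lever over 0.85 rad (all of step 1 and x of column_top in the frame of column_low between -0.01 and 0.01 m and y of column_top in the frame of column_low between -0.01 and 0.01 m and z of column_top in the frame of column_low between 0.032 and 0.04 m and angle between the x axis of column_top and the x axis of column_low, either way round below 0.14 rad and angle between column_top's own z axis and vertical below 0.08 rad and distance of column_low from where it was at the start of the episode below 0.02 m and (((x of carton_a in the frame of column_top between -0.01 and 0.01 m and y of carton_a in the frame of column_top between -0.01 and 0.01 m and z of carton_a in the frame of column_top between 0.032 and 0.04 m and angle between the x axis of carton_a and the x axis of column_top, either way round below 0.14 rad and angle between carton_a's own z axis and vertical below 0.08 rad) and (x of carton_b in the frame of carton_a between -0.01 and 0.01 m and y of carton_b in the frame of carton_a between -0.01 and 0.01 m and z of carton_b in the frame of carton_a between 0.032 and 0.04 m and angle between the x axis of carton_b and the x axis of carton_a, either way round below 0.14 rad and angle between carton_b's own z axis and vertical below 0.08 rad)) or ((x of carton_b in the frame of column_top between -0.01 and 0.01 m and y of carton_b in the frame of column_top between -0.01 and 0.01 m and z of carton_b in the frame of column_top between 0.032 and 0.04 m and angle between the x axis of carton_b and the x axis of column_top, either way round below 0.14 rad and angle between carton_b's own z axis and vertical below 0.08 rad) and (x of carton_a in the frame of carton_b between -0.01 and 0.01 m and y of carton_a in the frame of carton_b between -0.01 and 0.01 m and z of carton_a in the frame of carton_b between 0.032 and 0.04 m and angle between the x axis of carton_a and the x axis of carton_b, either way round below 0.14 rad and angle between carton_a's own z axis and vertical below 0.08 rad))) and linear speed of each of carton_a, carton_b below 0.02 m/s and value of joint signal above 0.85 rad); the robot touches nothing.
It fails at once if a bystander (calculator, stapler, highlighter, tape) is moved more than 30 mm (distance of any of calculator, stapler, highlighter, tape from where it was at the start of the episode above 0.03 m).
It also fails if it takes over 72 s, if anything falls off the work surface, if the arm or the gripper's body presses on something with over 40 N, if the wrist force passes 120 N, or if a joint passes its speed limit or range.

## Robot

A 7-joint arm with a two-finger parallel gripper is mounted at the origin on the work surface. World frame = base frame: x ahead of the robot, y to its left, z up, the work surface at z = 0. Lengths are in m, angles in rad, forces in N, time in s.
With the tool pointing down it reaches from about 0.4 to 0.85 m from the base axis. Payload 10.4 kg.
Tool frame: the origin (TCP) lies between the finger pads; the fingertips stand 19 mm ahead of it and the grasp point (between the pads) is the TCP (manip.tips_ahead is the distance from the TCP to the fingertips, in m); z points along the fingers, y is the line along which they close (so a half turn about z gives the same grasp; the last joint's range is limited). The gripper opens to 85 mm and grips with 20 to 120 N. Pads are 22 mm wide; open, the fingers measure 114 mm over their backs; the gripper's body (76 mm by 85 mm) begins 54 mm behind the grasp point. The pads swing forward as they close: fully open they stand 13 mm farther back than shut.
Start: joints at [-1.222, 0.332, -0.065, 1.46, 0.022, 1.35, -0.088], TCP at [0.227, 0.582, 0.217] pointing down, gripper open.
Joint ranges: [-2.6, 2.6], [-0.5, 2.12], [-1.47, 1.34], [0.16, 2.42], [-1.27, 4.41], [0.06, 2.06], [-2.6, 2.6]. Speed limits (rad/s): [2.22, 2.22, 2.79, 2.79, 3.14, 3.14, 3.14].

## Interface

Orientations are given as a unit quaternion [x, y, z, w].
In Python, from workcell import manip, viewer gives the robot as it stands.
- The arm moves only by the tool arm_command, never from a script. Its argument "series" is text: rows parted by semicolons, each of 5 numbers parted by spaces: the closure, from 0 (fully open) to 1 (shut), then the shift along the tool's x, y, z normalised to -1 to 1, where 1 is 0.4 m, then the turn about the tool's z normalised to -1 to 1, where 1 is 180 degrees. In form: jaw tx ty tz spin; .... A call has exactly 10 rows; each row shifts and turns the commanded pose from where the row before left it, along the tool's axes as they then stand; what a row does not reach is not made up. A row lasts 1/8 s, in which the tool goes at most 62.5 mm and 10.7 degrees, less where a joint would pass 70% of its speed; a pose out of reach is approached as far as the arm can. A call with a number of a shift or a turn outside -1 to 1 is refused whole. A call with a gripper value outside its range is refused whole. The fingers move at their own pace and stop on an object; "newtons" is the grip in N (left out, the last holds). Time passes only in rows, so rows that do not move let the fingers close, or fill a call up. It gives the time, the measured TCP pose, the force, the opening and the grip force at its end, in the units of the state.
- manip.get_obs(): the state, without advancing time (a new reading comes with each control period).
- viewer.camera(name): name is "scene" or "side" or "wrist"; returns a dict with "pixels" (400x640x3 uint8, red, green, blue), "intrinsics" (3x3 intrinsics, pixels), "extrinsics" (4x4, takes a point from world to camera coordinates). Camera axes: x right, y up, looking along -z (the intrinsics and any distortion apply to the point x, -y, -z); pixel columns grow to the right and rows downward; lengths in m; the calibration is good to about 2 mm. A picture is of the moment at which its call begins. There is no depth.
- manip.hand_in(): hands the job in; it is judged then, once.
The state is a dict: "clock": time; "joint_pos": joint angles; "joint_velocities": joint speeds; "tau": joint torques, N m; "position": TCP position; "ee_rot": TCP orientation; "ft_force": force on the tool from outside, world axes, zero at the start; "torque": the same for the moment, N m; "grip_width": opening from 0.0 (shut) to 1.0 (fully open); "grasp_force": force on a finger pad.
Only numpy, scipy, OpenCV 4.12 (cv2) and the standard library are available. Lean on these libraries where they do the work, as an engineer would, in place of code of your own. Each camera call takes 0.05 s, during which the arm holds its last target. There are 200 camera calls.

## Working session

There is one attempt and no reset: what is moved stays moved. The work goes in short steps, Python scripts to look and compute and a tool call to move; the robot and the scene stay as the last step left them, time stands still between calls to the robot, and variables do not carry over. Pictures are saved under pics/ and viewed, at most 10 in all, crops included, and the job is handed in when it is done.

Besides the shell and the picture viewer there is one more tool, called after ">>>" as name(argument=value, ...) on one line, values as JSON. arm_command: Moves the arm, as the interface text tells. Scaled input: -1 to 1 covers 0.4 m each way for a shift and 180 degrees each way for a turn. Its arguments: {"type":"object","properties":{"series":{"type":"string"},"newtons":{"type":"number"}},"required":["series"]}

```bash
ls; mkdir -p pics; python3 - <<'E'
from workcell import manip, viewer
import cv2,numpy as np
for n in("scene","side","wrist"):
    c=viewer.camera(n); cv2.imwrite(f"pics/{n}0.png",c["pixels"][...,::-1]); np.savez(f"{n}0.npz",**c)
    print(n,np.round(c["intrinsics"],1).tolist(),np.round(c["extrinsics"],3).tolist())
o=manip.get_obs();print({k:np.round(v,3).tolist() for k,v in o.items()})
a=cv2.imread("pics/scene0.png");b=cv2.imread("pics/side0.png")
E
```

```text
pics
scene [[473.9, 0.0, 318.6], [0.0, 473.9, 201.3], [0.0, 0.0, 1.0]] [[-0.559, 0.829, 0.011, 0.288], [-0.609, -0.42, 0.672, 0.246], [0.562, 0.369, 0.74, -1.54], [0.0, 0.0, 0.0, 1.0]]
side [[440.2, 0.0, 323.4], [0.0, 440.2, 201.5], [0.0, 0.0, 1.0]] [[0.865, -0.502, -0.019, -0.456], [0.36, 0.593, 0.72, -0.253], [-0.35, -0.63, 0.693, -1.138], [0.0, 0.0, 0.0, 1.0]]
wrist [[298.3, 0.0, 317.1], [0.0, 298.3, 198.2], [0.0, 0.0, 1.0]] [[0.365, 0.931, -0.001, -0.624], [-0.896, 0.351, -0.271, 0.034], [-0.252, 0.1, 0.963, -0.379], [0.0, 0.0, 0.0, 1.0]]
{'clock': 0.15, 'joint_pos': [-1.222, 0.333, -0.065, 1.461, 0.022, 1.35, -0.088], 'joint_velocities': [-0.001, -0.002, 0.0, -0.002, -0.0, -0.002, -0.0], 'tau': [0.001, -62.583, 0.049, -39.185, 0.016, 0.008, -0.0], 'position': [0.227, 0.582, 0.217], 'ee_rot': [0.185, 0.983, -0.001, -0.0], 'ft_force': [-0.694, 0.19, -0.616], 'torque': [-0.006, 0.024, -0.027], 'grasp_force': 0.0, 'grip_width': 1.0}
```

View pics/scene0.png

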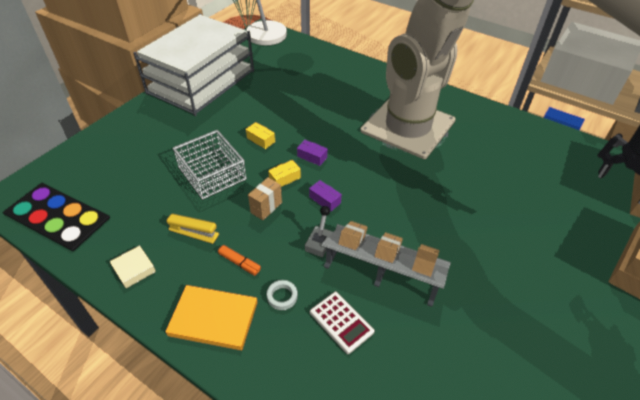

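View pics/side0.png

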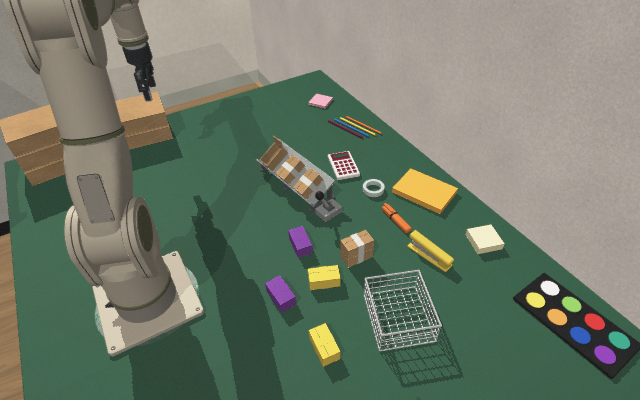

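Both views agree on the layout. Candidates for the sealed and opened cartons:
- The opened carton with its flap up is at scene (428,258) and side (271,152), at the rack end away from the lever.
- The two sealed, banded cartons are at scene (352,236) and (389,246).
- The banded column is at scene (265,198).
- The yellow boxes at (260,135) and (285,173) and the purple ones at (312,152) and (325,194) are decoys.

Next I'll make one close crop and take a coarse measurement.

```bash
cat > h.py <<'E'
import numpy as np,cv2
from workcell import manip, viewer
def ray(c,u,v):
    K,E=c["intrinsics"],c["extrinsics"]; R,t=E[:3,:3],E[:3,3]
    d=np.array([(u-K[0,2])/K[0,0],-(v-K[1,2])/K[1,1],-1.])
    return -R.T@t, R.T@d/np.linalg.norm(d)
def onz(c,u,v,z):
    o,d=ray(c,u,v); return o+d*(z-o[2])/d[2]
def tri(*rs):
    A=sum(np.eye(3)-np.outer(d,d) for o,d in rs); b=sum((np.eye(3)-np.outer(d,d))@o for o,d in rs)
    return np.linalg.solve(A,b)
def proj(c,p):
    K,E=c["intrinsics"],c["extrinsics"]; q=E[:3,:3]@np.asarray(p)+E[:3,3]
    return K[0,0]*q[0]/-q[2]+K[0,2], K[1,1]*-q[1]/-q[2]+K[1,2]
def ld(n): return dict(np.load(n+".npz"))
def crop(c,x0,y0,w,h,k,name):
    im=c["pixels"][y0:y0+h,x0:x0+w,::-1]; im=cv2.resize(im,None,fx=k,fy=k,interpolation=cv2.INTER_CUBIC)
    for i in range(0,w,10): cv2.line(im,(i*k,0),(i*k,14 if (x0+i)%50==0 else 6),(0,0,255),1); (x0+i)%50==0 and cv2.putText(im,str(x0+i),(i*k+2,24),0,.4,(255,255,255))
    for i in range(0,h,10): cv2.line(im,(0,i*k),(14 if (y0+i)%50==0 else 6,i*k),(0,0,255),1); (y0+i)%50==0 and cv2.putText(im,str(y0+i),(16,i*k+4),0,.4,(255,255,255))
    cv2.imwrite(name,im)
E
python3 - <<'E'
from h import *
s,d=ld("scene0"),ld("side0")
crop(s,300,190,160,115,5,"pics/a.png"); crop(d,250,130,160,140,4,"pics/b.png")
for n,c in(("scene",s),("side",d)):
    hsv=cv2.cvtColor(c["pixels"],cv2.COLOR_RGB2HSV)
    m=cv2.inRange(c["pixels"],(0,0,0),(45,45,45))
    for nm,mm in(("brown",cv2.inRange(hsv,(8,60,90),(18,170,255))),("black",m)):
        k,l,st,ce=cv2.connectedComponentsWithStats(mm)
        print(n,nm,[(st[i].tolist(),ce[i].round(1).tolist()) for i in range(1,k) if 25<st[i][4]<900 and 200<ce[i][0]<460 and 120<ce[i][1]<300])
print("opened",tri(ray(s,428,258),ray(d,271,152)),"knob",tri(ray(s,325,211),ray(d,320,196)))
print("column",tri(ray(s,263,190),ray(d,356,240)),"basket",tri(ray(s,207,150),ray(d,397,290)))
E
```

```text
scene brown [([262, 178, 19, 29, 245], [273.5, 190.0]), ([249, 189, 21, 30, 437], [259.6, 202.9]), ([349, 222, 18, 18, 76], [358.6, 227.2]), ([338, 227, 24, 23, 384], [349.7, 238.2]), ([384, 234, 18, 9, 66], [392.8, 237.4]), ([375, 239, 25, 24, 401], [386.2, 250.6]), ([412, 245, 26, 32, 554], [425.0, 260.6])]
scene black [([320, 206, 10, 9, 67], [324.3, 210.2])]
side brown [([260, 136, 28, 35, 452], [273.7, 154.7]), ([286, 154, 19, 18, 170], [295.0, 162.6]), ([276, 166, 19, 18, 175], [284.8, 174.6]), ([304, 168, 19, 19, 181], [313.1, 176.5]), ([293, 180, 20, 19, 186], [302.5, 188.8]), ([357, 230, 17, 30, 272], [366.7, 243.8]), ([341, 236, 18, 32, 420], [349.1, 251.4])]
side black [([316, 192, 8, 8, 48], [319.6, 195.7])]
opened [0.50281961 0.29478657 0.08151449] knob [0.52840308 0.02333093 0.09097387]
column [ 0.53947772 -0.15892292  0.06868601] basket [ 0.52530023 -0.35961507  0.09682009]
```

View pics/a.png

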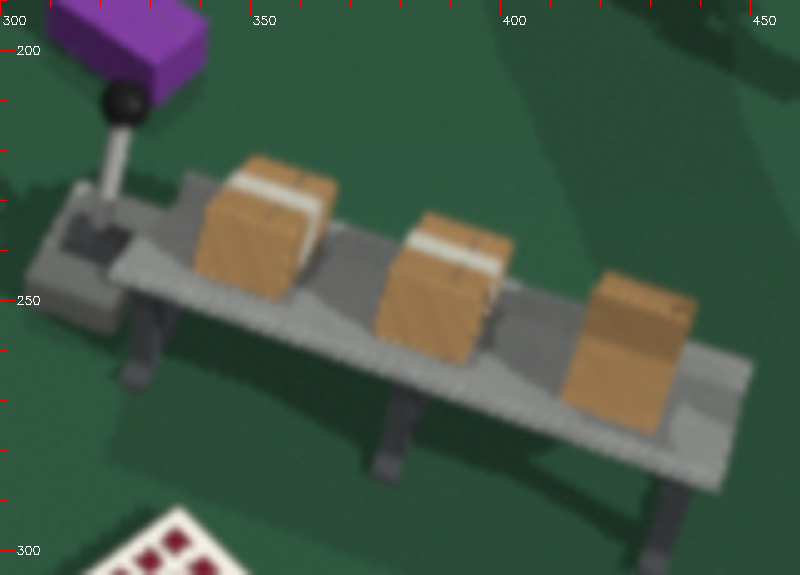

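View pics/b.png

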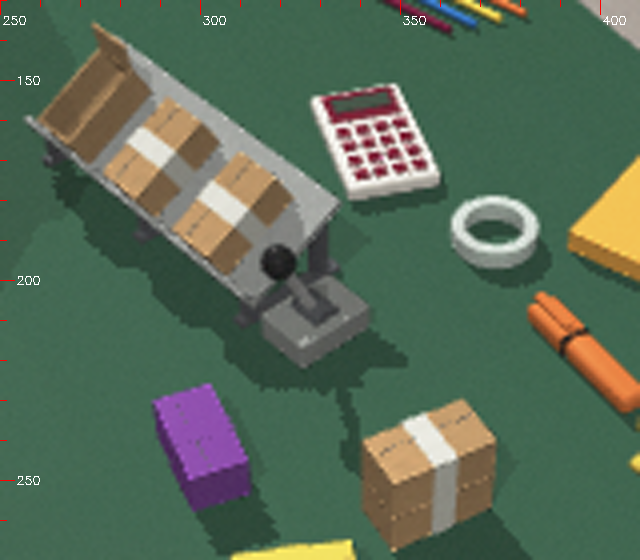

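The crops show the opened carton (flap up) at scene (425,260), with the flap on the far side. The sealed pair are at (350,238) and (386,250), the knob at (324,210), and the column in the side view at about (357,245). The choice is confirmed, so I'll move over the rack for a fine look with the wrist camera.

>>> arm_command(series="0 -0.103 -0.076 -0.021 0;0 -0.103 -0.076 -0.021 0;0 -0.103 -0.076 -0.021 0;0 -0.103 -0.076 -0.021 0;0 -0.103 -0.076 -0.021 0;0 -0.103 -0.076 -0.021 0;0 -0.103 -0.076 -0.021 0;0 -0.103 -0.076 -0.021 0;0 -0.103 -0.076 -0.021 0;0 -0.103 -0.076 -0.021 0", newtons=20)

```text
clock: 1.4
position: [0.501, 0.1479, 0.3016]
ee_rot: [0.185, 0.983, 0.0, -0.0]
ft_force: [0.7, 0.6, 0.1]
grip_width: 0.998
grasp_force: 0.0
```

>>> arm_command(series="0 0 0 0 -0.046;0 0 0 0 -0.046;0 0 0 0 -0.046;0 0 0 0 -0.046;0 0 0 0 0;0 0 0 0 0;0 0 0 0 0;0 0 0 0 0;0 0 0 0 0;0 0 0 0 0")

```text
clock: 2.65
position: [0.5005, 0.1494, 0.3014]
ee_rot: [-0.103, 0.995, 0.0, 0.0]
ft_force: [-0.7, 0.6, -0.1]
grip_width: 1.002
grasp_force: 0.0
```

```bash
python3 - <<'E'
from h import *
c=viewer.camera("wrist"); np.savez("w1.npz",**c)
cv2.imwrite("pics/w1.png",c["pixels"][...,::-1])
o=manip.get_obs();print(o["position"],o["ee_rot"],o["joint_pos"])
E
```

```text
[0.50045049 0.14942881 0.30140464] [-1.02883454e-01  9.94693416e-01  4.89226001e-05  7.86694407e-06] [-0.66324845  0.06260715  0.30239996  1.60902012 -0.01881497  1.47277632
  1.41736315]
```

View pics/w1.png

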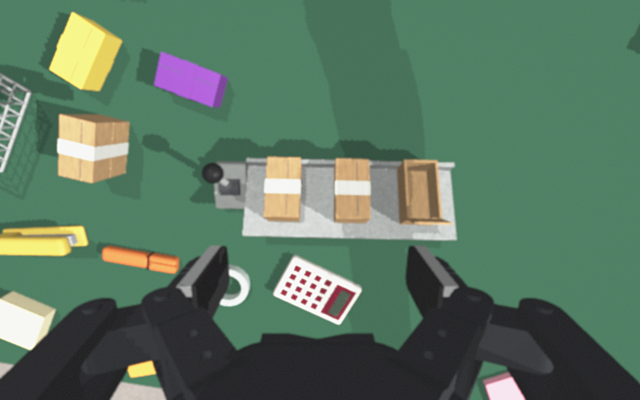

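The wrist view shows the rack's far edge from (243,237) to (456,239), with the sealed bands at (283,186) and (352,187). The opened carton is at (421,192), the knob at (213,174) and the column's top band at about (93,148).

```bash
python3 - <<'E'
from h import *
s,d,w=ld("scene0"),ld("side0"),ld("w1"); im=w["pixels"]; hsv=cv2.cvtColor(im,cv2.COLOR_RGB2HSV)
# grey board far edge: last grey row per column
g=cv2.inRange(hsv,(0,0,100),(180,40,225)); P=[]
for u in list(range(250,268,2))+list(range(305,330,2))+list(range(375,395,2)):
    col=np.where(g[190:260,u])[0]; P.append((u,190+col.max()+.5))
vx,vy,x0,y0=cv2.fitLine(np.float32(P),cv2.DIST_HUBER,0,.01,.01).ravel()
row=lambda u:y0+vy/vx*(u-x0)
cols=np.where(g[225:236].all(0))[0]; cols=cols[(cols>235)&(cols<465)]; uL,uR=cols.min()-.5,cols.max()+.5
a,b=onz(w,uL,row(uL),.085),onz(w,uR,row(uR),.085)
yv=(b-a)[:2]; L=np.linalg.norm(yv); yv/=L; xv=np.array([yv[1],-yv[0]])
print("edge",uL,uR,row(uL),row(uR),a.round(4),b.round(4),"len",L,"yaw",np.arctan2(xv[1],xv[0]))
O=(a+b)[:2]/2-.022*xv; print("rack O",O)
fr=lambda p:np.array([(p[:2]-O)@xv,(p[:2]-O)@yv,p[2]])
blk=cv2.inRange(im[160:190,195:226],(0,0,0),(50,50,50)); k,l,st,ce=cv2.connectedComponentsWithStats(blk); i=1+st[1:,4].argmax(); kn=ce[i]+[195,160]
K=tri(ray(s,324.3,210.2),ray(d,319.6,195.7),ray(w,*kn)); print("knob",kn,K,fr(K))
wh=cv2.inRange(hsv,(0,0,225),(180,25,255)); k,l,st,ce=cv2.connectedComponentsWithStats(wh)
for i in range(1,k):
    if st[i,4]>150 and ce[i][1]<215: print("white",st[i],ce[i].round(1),onz(w,*ce[i],.088).round(4),fr(onz(w,*ce[i],.088)).round(4))
br=cv2.inRange(hsv,(8,60,60),(20,200,255))
cv2.imwrite("pics/br.png",br)
k,l,st,ce=cv2.connectedComponentsWithStats(br)
for i in range(1,k):
    if st[i,4]>150: print("brown",st[i],ce[i].round(1))
for x,y,z in[(-.083,.068,.066),(-.01,.068,.106)]:print("chk open corner",proj(w,[*(O+xv*x+yv*y),z]))
crop(w,20,90,130,110,5,"pics/col.png")
E
```

```text
edge 242.5 455.5 236.22306225939735 239.85460035807534 [0.608  0.0689 0.085 ] [0.5549 0.3516 0.085 ] len 0.2876338409062338 yaw 0.18587155102706868
rack O [0.55983765 0.20615942]
knob [210.93043478 170.95652174] [0.52676364 0.0211289  0.09308627] [-0.06669855 -0.17573129  0.09308627]
white [ 58 139  38  22 546] [ 76.1 149.5] [ 0.534  -0.1468  0.088 ] [-0.0906 -0.3421  0.088 ]
white [264 179  37  15 502] [282.  185.6] [0.5275 0.1091 0.088 ] [-0.0497 -0.0894  0.088 ]
white [335 181  35  14 456] [352.  187.4] [0.5117 0.1969 0.088 ] [-0.049  -0.0002  0.088 ]
brown [  59  114   70   33 1150] [102.9 128.8]
brown [  58  154   69   29 1302] [ 91.5 168. ]
brown [266 157  36  22 746] [283.6 167.3]
brown [334 158  36  23 756] [351.9 169.1]
brown [ 398  159   54   66 2638] [419.3 192.8]
brown [264 194  37  28 964] [281.9 207. ]
brown [334 195  37  28 972] [351.8 208.4]
brown [ 102  246   78   28 1322] [141. 259.]
chk open corner (np.float64(403.1407559943474), np.float64(159.28764389894684))
chk open corner (np.float64(406.38056741939397), np.float64(222.02249024886945))
```

View pics/col.png

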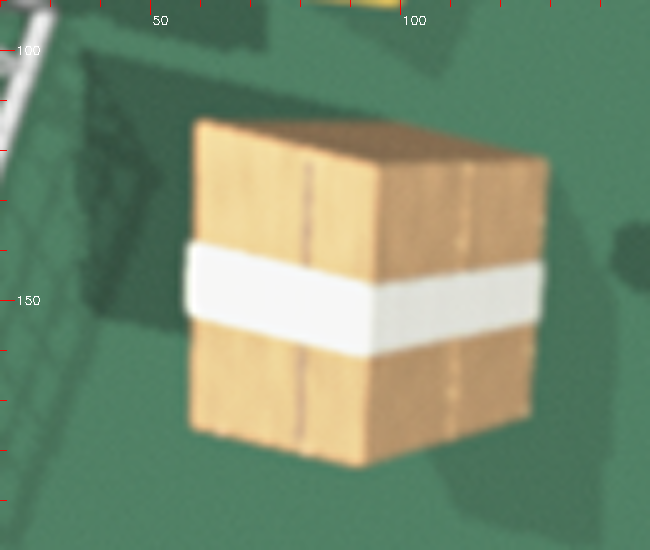

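>>> arm_command(series="0 0 0 0 0.0065;0 -0.009 0.1125 0 0;0 -0.009 0.1125 0 0;0 -0.009 0.1125 0 0;0 0 0 0.13 0;0 0 0 0.13 0;0 0 0 0.13 0;0 0 0 0.08 0;0 0 0 0.05 0;0 0 0 0.04 0")

```text
clock: 3.95
position: [0.486, 0.284, 0.0765]
ee_rot: [-0.092, 0.996, -0.0, -0.0]
ft_force: [0.9, 0.5, -0.1]
grip_width: 0.999
grasp_force: 0.0
```

```bash
python3 - <<'E'
from h import *
o=manip.get_obs(); print(o["position"],o["ee_rot"],o["ft_force"])
w=ld("w1")
C=np.array([onz(w,u,v,.072)[:2] for u,v in[(59.5,114),(95.5,122.5),(92,183),(58,175.5)]])
print(C.round(4),"centre",C.mean(0)); e=C[2]+C[3]-C[0]-C[1]; f=C[1]+C[2]-C[0]-C[3]
print("long",np.linalg.norm(e)/2,np.arctan2(e[1],e[0]),"short",np.linalg.norm(f)/2,np.arctan2(-f[0],f[1]))
# basket, scene view: pale wire mask hull -> rough rim
s=ld("scene0"); hsv=cv2.cvtColor(s["pixels"],cv2.COLOR_RGB2HSV); m=np.zeros((400,640),np.uint8)
m[125:205,165:250]=cv2.inRange(hsv[125:205,165:250],(0,0,130),(180,50,255))
h=cv2.convexHull(cv2.findNonZero(m)); print(cv2.approxPolyDP(h,3,True)[:,0].tolist())
E
```

```text
[0.48596282 0.28402028 0.07646906] [-9.24672418e-02  9.95715692e-01 -1.20202731e-04 -2.35727976e-04] [ 0.90713326  0.48871438 -0.14424447]
[[ 0.4976 -0.1787]
 [ 0.499  -0.1348]
 [ 0.5792 -0.1389]
 [ 0.5779 -0.1827]] centre [ 0.53843084 -0.15876245]
long 0.0803272117851378 -0.04992548582797375 short 0.04385167360726224 -0.02970419340401222
[[245, 179], [202, 198], [179, 167], [173, 148], [216, 130], [243, 159]]
```

>>> arm_command(series="1 0 0 0 0;1 0 0 0 0;1 0 0 0 0;1 0 0 0 0;1 0 0 0 0;1 0 0 0 0;1 0 0 -0.03 0;1 0 0 -0.1 0;1 0 0 -0.1 0;1 0 0 -0.1 0", newtons=20)

```text
clock: 5.2
position: [0.4861, 0.284, 0.2117]
ee_rot: [-0.093, 0.996, 0.0, 0.0]
ft_force: [-0.6, 0.3, -0.0]
grip_width: -0.0
grasp_force: 0.0
```

```bash
python3 - <<'E'
from h import *
o=manip.get_obs(); print(o["position"],o["grip_width"],o["grasp_force"],o["ee_rot"])
s=ld("scene0"); A,B,C=[onz(s,u,v,.075)[:2] for u,v in[(173,148),(216,130),(243,159)]]
print(A,B,C,"centre",(A+C)/2,"sides",np.linalg.norm(A-B),np.linalg.norm(B-C),"ang",np.arctan2(*(A-B)[::-1]),np.arctan2(*(C-B)[::-1]))
E
```

```text
[0.4861353  0.28400552 0.21169829] -0.0002049237251023001 0.0 [-9.27212263e-02  9.95692005e-01  2.59791724e-04  3.71476912e-04]
[ 0.56115418 -0.46767566] [ 0.43244202 -0.42214187] [ 0.48379705 -0.27553209] centre [ 0.52247561 -0.37160388] sides 0.13652892135466208 0.15534401961286887 ang -0.3400245798032917 1.233868743041707
```

The jaws shut on nothing, so I'll look.

```bash
python3 - <<'E'
from h import *
w=viewer.camera("wrist"); np.savez("w2.npz",**w); s=viewer.camera("side"); np.savez("s2.npz",**s)
a=cv2.resize(w["pixels"][0:300,100:600,::-1],(800,480)); b=cv2.resize(s["pixels"][120:220,240:340,::-1],(300,300))
a[180:480,500:800]=b; cv2.imwrite("pics/w2.png",a)
E
```

```text
(no output)
```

View pics/w2.png

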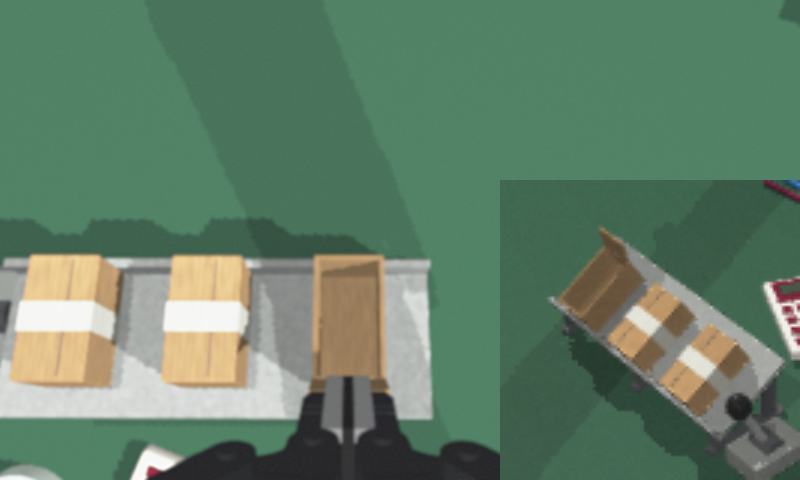

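The opened carton is untouched at crop (348,320). The grasp was too shallow, or I lifted before the jaws had closed, so I'll go deeper and check the grip before lifting.

>>> arm_command(series="0 0.01 0 0 0;0 0 0 0 0;0 0 0 0 0;0 0 0 0 0;0 0 0 0 0;0 0 0 0.12 0;0 0 0 0.12 0;0 0 0 0.08 0;0 0 0 0.034 0;1 0 0 0 0")

```text
clock: 6.55
position: [0.4821, 0.2833, 0.0677]
ee_rot: [-0.093, 0.996, -0.0, -0.0]
ft_force: [0.0, -0.5, 0.3]
grip_width: 0.818
grasp_force: 0.0
```

>>> arm_command(series="1 0 0 0 0;1 0 0 0 0;1 0 0 0 0;1 0 0 0 0;1 0 0 0 0;1 0 0 0 0;1 0 0 0 0;1 0 0 0 0;1 0 0 0 0;1 0 0 0 0")

```text
clock: 7.8
position: [0.4822, 0.2833, 0.0678]
ee_rot: [-0.093, 0.996, 0.0, 0.0]
ft_force: [0.1, -0.8, -0.1]
grip_width: -0.001
grasp_force: 0.0
```

Shut again with nothing held, so I'll look from here before moving.

```bash
python3 - <<'E'
from h import *
w=viewer.camera("wrist"); np.savez("w3.npz",**w); s=viewer.camera("side"); c=viewer.camera("scene")
a=np.zeros((560,800,3),np.uint8)
a[:250,:400]=cv2.resize(w["pixels"][...,::-1],(400,250)); 
a[:560,400:]=cv2.resize(s["pixels"][110:222,240:320,::-1],(400,560),interpolation=cv2.INTER_CUBIC)
a[250:550,:400]=cv2.resize(c["pixels"][200:290,350:470,::-1],(400,300),interpolation=cv2.INTER_CUBIC); cv2.imwrite("pics/w3.png",a)
for p in([.4822,.2833,.0678],[.4822,.2833,.049]): print(proj(w,p),proj(s,p),proj(c,p))
E
```

```text
(np.float64(317.70032824076594), np.float64(240.82015351632526)) (np.float64(267.6304264497974), np.float64(159.41087698482463)) (np.float64(426.82734392202815), np.float64(252.9239833705888))
(np.float64(317.623407474915), np.float64(228.59117329090708)) (np.float64(268.24068496593554), np.float64(163.89761653852116)) (np.float64(425.402685452058), np.float64(257.59623386052306))
```

View pics/w3.png

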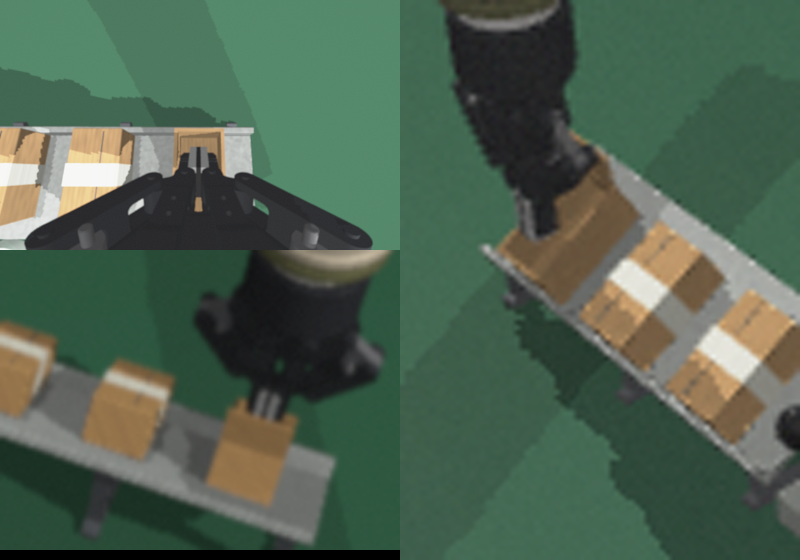

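In both views the visible finger ends project at about the TCP, not 19 mm ahead of it. I'll check the tip length numerically.

```bash
python3 - <<'E'
from h import *
print("tips",manip.tips_ahead,[a for a in dir(manip) if a[0]!="_"])
from scipy.spatial.transform import Rotation as R
for n,p,q in(("w2",[.48614,.284,.2117],[-.0927,.9957,0,0]),("w3",[.4822,.2833,.0678],[-.093,.9957,0,0])):
    w=ld(n); r=R.from_quat(q).as_matrix()
    for x in(-.011,0,.011): print(n,x,[(k,round(proj(w,np.array(p)+r@[x,0,k/1000.])[1],1)) for k in(-30,-20,-10,0,10,19)])
    print(w["pixels"][200:262:3,312:325:4].mean(2).round().astype(int).tolist())
s=viewer.camera("side"); print(s["pixels"][150:170,262:274].mean(2).astype(int))
E
```

```text
tips 0.019 ['MotionError', 'get_obs', 'hand_in', 'tips_ahead']
w2 -0.011 [(-30, np.float64(287.5)), (-20, np.float64(276.6)), (-10, np.float64(267.0)), (0, np.float64(258.4)), (10, np.float64(250.8)), (19, np.float64(244.6))]
w2 0 [(-30, np.float64(266.9)), (-20, np.float64(257.1)), (-10, np.float64(248.5)), (0, np.float64(240.8)), (10, np.float64(234.0)), (19, np.float64(228.5))]
w2 0.011 [(-30, np.float64(245.4)), (-20, np.float64(236.8)), (-10, np.float64(229.3)), (0, np.float64(222.6)), (10, np.float64(216.7)), (19, np.float64(211.8))]
[[126, 123, 124, 124], [125, 122, 124, 123], [124, 124, 124, 126], [126, 123, 125, 125], [127, 123, 126, 125], [123, 122, 125, 123], [123, 122, 128, 123], [123, 123, 127, 123], [125, 126, 125, 122], [126, 125, 126, 125], [127, 126, 127, 125], [129, 125, 127, 126], [112, 41, 75, 113], [112, 35, 73, 113], [111, 35, 67, 113], [111, 36, 65, 112], [111, 38, 63, 113], [110, 34, 60, 113], [110, 34, 59, 113], [110, 36, 57, 113], [109, 35, 55, 113]]
w3 -0.011 [(-30, np.float64(287.5)), (-20, np.float64(276.6)), (-10, np.float64(267.0)), (0, np.float64(258.4
[... 1135 characters left out ...]
 97 101  34  35  41  71  87  91  95]
 [ 93  82  81  78 104  69  71  94  86  89  96 109]
 [ 83  81  81  85  89  91  81  84  89  92  95  86]
 [ 83  82  84  82  84  80  83  90  94  93  88  82]
 [ 83  82  82  82  83  81  86  91  94  87  82  83]
 [106  85  83  79  79  88  94  90  90  82  83  82]
 [129 113  93  82  85  93  91  90  84  81  82  81]
 [120  89 122  93  92  93  93  89  80  81  80  83]
 [131 104 107 121 108  97  89  84  82  81  81  84]
 [ 65 111 104  88 108 103  84  85  79  84  80  83]
 [ 52  65 114  99  83  75  84  83  84  82  80  82]
 [ 52  52  51  93 101  92  67  83  85  82  81  83]
 [ 54  52  56  62  86 101 118  82  85  81  82  85]
 [ 96  56  57  57  57  80 106 106  82  81  85  86]]
```

The tips seem to sit about 15 mm behind the stated TCP, or offset sideways. I'll lift clear and measure against all three views.

>>> arm_command(series="1 0 0 -0.1 0;1 0 0 -0.1 0;1 0 0 -0.1 0;1 0 0 -0.1 0;1 0 0 0 0;1 0 0 0 0;1 0 0 0 0;1 0 0 0 0;1 0 0 0 0;1 0 0 0 0")

```text
clock: 9.25
position: [0.4822, 0.2833, 0.2277]
ee_rot: [-0.093, 0.996, -0.0, -0.0]
ft_force: [-0.7, 0.0, 0.6]
grip_width: -0.001
grasp_force: 0.0
```

```bash
python3 - <<'E'
from h import *
from scipy.spatial.transform import Rotation as R
o=manip.get_obs(); p=o["position"]; r=R.from_quat(o["ee_rot"]).as_matrix(); print(p,o["joint_pos"])
cs={n:viewer.camera(n) for n in("scene","side","wrist")}
a=np.zeros((560,800,3),np.uint8)
for i,n in enumerate(("scene","side")):
    c=cs[n]; u,v=[int(round(t)) for t in proj(c,p)]
    k=c["pixels"][v-35:v+35,u-25:u+25,::-1]; k=cv2.resize(k,(400,560),interpolation=cv2.INTER_CUBIC)
    for t in range(-40,41,10):
        q=proj(c,p+r@[0,0,t/1000]); x,y=int((q[0]-u+25.5)*8),int((q[1]-v+35.5)*8)
        if 0<y<560 and 0<x<400: cv2.circle(k,(x,y),3,(0,0,255) if t==0 else (0,255,255),-1)
    a[:,400*i:400*i+400]=k; print(n,proj(c,p),proj(c,p+r@[0,0,.019]))
cv2.imwrite("pics/tip.png",a)
E
```

```text
[0.48216986 0.28331082 0.22765788] [-0.79301391  0.17804734  0.20511387  1.63530497 -0.03714451  1.33222095
  1.17435323]
scene (np.float64(440.5606567031623), np.float64(207.9132031177421)) (np.float64(438.7609890183641), np.float64(213.81330844073295))
side (np.float64(261.9464823682156), np.float64(117.70071205461807)) (np.float64(262.6694169050786), np.float64(123.02004322751279))
```

View pics/tip.png

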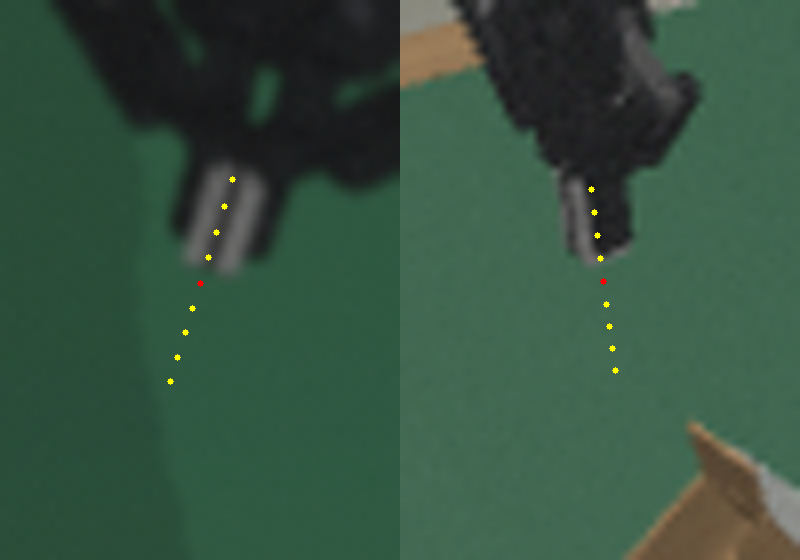

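In the scene and side views the shut tips end about 17 mm behind the reported TCP. The real grasp point is therefore about 36 mm above the reported one, and both earlier tries closed just over the carton's rim. I'll correct for that and grasp again.

>>> arm_command(series="0 0 0 0 0;0 0 0 0 0;0 0 0 0 0;0 0 0 0 0;0 0 0 0.12 0;0 0 0 0.12 0;0 0 0 0.12 0;0 0 0 0.08 0;0 0 0 0.04 0;0 0 0 0 0")

```text
clock: 10.65
position: [0.482, 0.2832, 0.0355]
ee_rot: [-0.093, 0.996, -0.0, -0.0]
ft_force: [1.8, -1.2, 1.0]
grip_width: 0.998
grasp_force: 0.0
```

>>> arm_command(series="1 0 0 0 0;1 0 0 0 0;1 0 0 0 0;1 0 0 0 0;1 0 0 0 0;1 0 0 0 0;1 0 0 0 0;1 0 0 0 0;1 0 0 0 0;1 0 0 0 0", newtons=20)

```text
clock: 11.9
position: [0.4828, 0.2838, 0.037]
ee_rot: [-0.093, 0.996, 0.001, 0.001]
ft_force: [-1.0, -0.4, 6.7]
grip_width: 0.514
grasp_force: 21.0
```

>>> arm_command(series="1 0 0 -0.06 0;1 0 0 -0.12 0;1 0 0 -0.12 0;1 0 0 -0.1 0;1 0.0213 -0.1336 0 0;1 0.0213 -0.1336 0 0;1 0.0213 -0.1336 0 0;1 0.0213 -0.1336 0 0;1 0.0213 -0.1336 0 0;1 0.0213 -0.1336 0 0")

```text
clock: 13.15
position: [0.491, -0.0429, 0.1962]
ee_rot: [-0.093, 0.996, 0.0, 0.001]
ft_force: [0.3, 0.8, 0.9]
grip_width: 0.51
grasp_force: 20.8
```

>>> arm_command(series="1 0.0213 -0.1336 0 0;1 0.0213 -0.1336 0 0;1 0.0213 -0.1336 0 0;1 0.0213 -0.1336 0 0;1 0.0213 -0.1336 0 0;1 0.0213 -0.1336 0 0;1 0 0 0 0.056;1 0 0 0 0.056;1 0 0 0 0.056;1 0 0 0 0")

```text
clock: 14.4
position: [0.5003, -0.3656, 0.1958]
ee_rot: [0.17, 0.986, -0.0, -0.0]
ft_force: [-1.0, -0.0, -0.5]
grip_width: 0.512
grasp_force: 21.0
```

```bash
python3 - <<'E'
from h import *
o=manip.get_obs(); print(o["position"],o["ee_rot"],o["grip_width"],o["grasp_force"],o["joint_pos"])
w=viewer.camera("wrist"); np.savez("w4.npz",**w); print(o["clock"])
th=-.34; X=np.array([np.cos(th),np.sin(th)]); Y=np.array([-X[1],X[0]])
im=w["pixels"].copy()
for sx,sy in((-1,-1),(-1,1),(1,1),(1,-1)):
    q=proj(w,[*(np.array([.522,-.372])+sx*.07*X+sy*.08*Y),.075]); print(q); cv2.circle(im,tuple(int(round(t)) for t in q),4,(255,0,0),1)
cv2.imwrite("pics/w4.png",im[...,::-1])
E
```

```text
[ 0.50026095 -0.36562682  0.1957901 ] [ 1.69527290e-01  9.85525492e-01 -1.85865368e-06 -5.57363494e-05] 0.5119789436268244 20.950485169887543 [-0.04888609  0.4103295   0.79956502  1.54248929 -0.29999149  1.3161558
  2.01525361]
14.4
(np.float64(231.4454126092092), np.float64(139.00465788200677))
(np.float64(406.47562886892126), np.float64(138.61886033595536))
(np.float64(395.86038167055455), np.float64(275.343795049601))
(np.float64(242.18784926169297), np.float64(275.65893726030555))
```

View pics/w4.png

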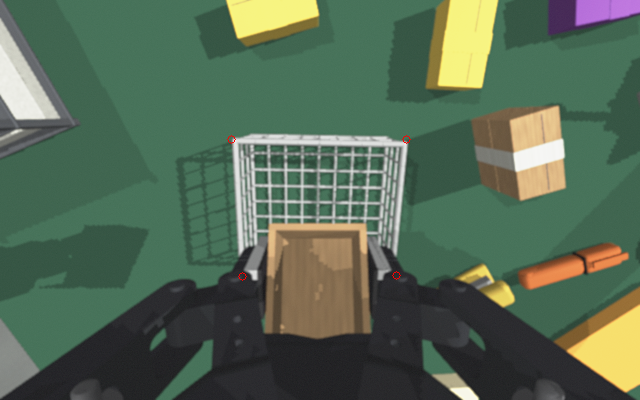

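Wrist view: the carton is held at (318,280), over the basket. The basket's rim corners at (233,139) and (406,139) match the computed circles, so I'll lower it and release.

>>> arm_command(series="1 0 0 0.1 0;1 0 0 0.1 0;1 0 0 0.1 0;1 0 0 0.08 0;1 0 0 0.04 0;1 0 0 0 0;0 0 0 0 0;0 0 0 0 0;0 0 0 0 0;0 0 0 0 0")

```text
clock: 15.7
position: [0.5004, -0.3658, 0.0281]
ee_rot: [0.17, 0.985, 0.0, 0.0]
ft_force: [-0.3, 0.1, 0.7]
grip_width: 0.998
grasp_force: 0.0
```

>>> arm_command(series="0 0 0 0 0;0 0 0 0 0;0 0 0 -0.05 0;0 0 0 -0.1 0;0 0 0 -0.13 0;0 0 0 -0.13 0;0 0 0 -0.1 0;0 0 0 0 0;0 0 0 0 0;0 0 0 0 0")

```text
clock: 16.95
position: [0.4998, -0.3654, 0.2308]
ee_rot: [0.17, 0.985, 0.0, -0.001]
ft_force: [-0.1, 0.3, -1.1]
grip_width: 1.003
grasp_force: 0.0
```

```bash
python3 - <<'E'
from h import *
o=manip.get_obs(); print(o["position"],o["ee_rot"],o["joint_pos"])
w=viewer.camera("wrist"); np.savez("w5.npz",**w); s=viewer.camera("side"); c=viewer.camera("scene")
th=-.34; X=np.array([np.cos(th),np.sin(th)]); Y=np.array([-X[1],X[0]])
for n,c in(("wrist",w),("side",s),("scene",c)):
    hsv=cv2.cvtColor(c["pixels"],cv2.COLOR_RGB2HSV); m=cv2.inRange(hsv,(8,70,50),(20,200,255))
    P=np.array([proj(c,[*(np.array([.522,-.372])+sx*.07*X+sy*.08*Y),z]) for sx in(-1,1) for sy in(-1,1) for z in(0,.075)],np.float32)
    mm=np.zeros_like(m); cv2.fillConvexPoly(mm,cv2.convexHull(P).astype(int),255); q=cv2.findNonZero(m&mm)
    print(n,len(q),q[:,0].mean(0),q[:,0].min(0),q[:,0].max(0),[((onz(c,*q[:,0].mean(0),.03)[:2]-[.522,-.372])@v).round(3) for v in(X,Y)])
E
```

```text
[ 0.49976173 -0.36537936  0.23081461] [ 1.70163458e-01  9.85415452e-01  3.19915424e-04 -8.26092192e-04] [-0.05702624  0.38919421  0.8148495   1.4929632  -0.28450186  1.38384075
  2.00258294]
wrist 3057 [315.48904154 211.18155054] [296 169] [335 253] [np.float64(0.025), np.float64(-0.004)]
side 941 [407.59829968 310.5685441 ] [387 292] [429 325] [np.float64(0.022), np.float64(-0.004)]
scene 439 [205.46697039 166.08883827] [188 156] [221 178] [np.float64(0.013), np.float64(-0.004)]
```

The brown mask puts the opened carton at (+0.02, -0.004) in the basket frame in all three views, so it's in. Next is the middle sealed carton.

>>> arm_command(series="0 0 0 0 -0.056;0 0 0 0 -0.056;0 0 0 0 -0.056;0 -0.0312 0.1377 0 0;0 -0.0312 0.1377 0 0;0 -0.0312 0.1377 0 0;0 -0.0312 0.1377 0 0;0 -0.0312 0.1377 0 0;0 -0.0312 0.1377 0 0;0 -0.0312 0.1377 0 0")

```text
clock: 18.35
position: [0.5145, 0.031, 0.2317]
ee_rot: [-0.093, 0.996, 0.0, -0.0]
ft_force: [1.7, 0.3, 0.0]
grip_width: 0.998
grasp_force: 0.0
```

>>> arm_command(series="0 -0.0312 0.1377 0 0;0 -0.0312 0.1377 0 0;0 -0.0312 0.1377 0 0;0 0 0 0.1 0;0 0 0 0.05 0;0 0 0 0 0;0 0 0 0 0;0 0 0 0 0;0 0 0 0 0;0 0 0 0 0")

```text
clock: 19.6
position: [0.5212, 0.1987, 0.1721]
ee_rot: [-0.093, 0.996, 0.0, 0.0]
ft_force: [-0.6, 0.1, -1.3]
grip_width: 0.998
grasp_force: 0.0
```

```bash
cat >> h.py <<'E'
O=np.array([.5598,.2062]); XV=np.array([np.cos(.186),np.sin(.186)]); YV=np.array([-XV[1],XV[0]])
def fr(p): p=np.asarray(p); return np.round([(p[:2]-O)@XV,(p[:2]-O)@YV,*p[2:]],4)
def tool(o):
    from scipy.spatial.transform import Rotation as R
    return R.from_quat(o["ee_rot"]).as_matrix()
def whites(c,z,lo=120,box=None):
    hsv=cv2.cvtColor(c["pixels"],cv2.COLOR_RGB2HSV); wh=cv2.inRange(hsv,(0,0,215),(180,30,255)); k,l,st,ce=cv2.connectedComponentsWithStats(wh)
    return [(st[i].tolist(),ce[i].round(1).tolist(),onz(c,*ce[i],z).round(4).tolist()) for i in range(1,k) if st[i,4]>lo]
E
python3 - <<'E'
from h import *
o=manip.get_obs(); r=tool(o); print(o["position"],fr(o["position"]),"yaw",np.arctan2(r[0,1]*-1,r[1,1]),o["joint_pos"].round(2))
w=viewer.camera("wrist")
for a in whites(w,.0862): print(a,fr(a[2]))
E
```

```text
[0.5212086  0.19865202 0.17214747] [-0.0393 -0.0003  0.1721] yaw 0.1857712231591523 [-0.74  0.21  0.34  1.72 -0.08  1.22  1.37]
([183, 178, 57, 21, 1161], [210.9, 188.1], [0.528, 0.1093, 0.0862]) [-0.0492 -0.0893  0.0862]
([291, 178, 54, 22, 1107], [317.6, 188.3], [0.5118, 0.197, 0.0862]) [-0.0489 -0.0002  0.0862]
([227, 286, 117, 58, 2307], [274.3, 315.8], [0.6419, 0.1795, 0.0862]) [ 0.0757 -0.0414  0.0862]
```

>>> arm_command(series="0 0 0 0.12 0;0 0 0 0.1 0;0 0 0 0.07 0;0 0 0 0.034 0;0 0 0 0 0;1 0 0 0 0;1 0 0 0 0;1 0 0 0 0;1 0 0 0 0;1 0 0 0 0", newtons=20)

```text
clock: 20.9
position: [0.5216, 0.1989, 0.0432]
ee_rot: [-0.093, 0.996, 0.0, 0.001]
ft_force: [-1.7, -1.3, 7.5]
grip_width: 0.509
grasp_force: 21.7
```

>>> arm_command(series="1 0 0 -0.05 0;1 0 0 -0.1 0;1 0 0 -0.1 0;1 0 0 -0.05 0;1 0 0.11 0 0;1 0 0.11 0 0;1 0 0.11 0 0;1 0 0.11 0 0;1 0 0.11 0 0;1 0 0 0 0")

```text
clock: 22.15
position: [0.4778, 0.4189, 0.1615]
ee_rot: [-0.096, 0.995, 0.001, -0.001]
ft_force: [0.4, -1.2, -2.1]
grip_width: 0.509
grasp_force: 21.2
```

```bash
python3 - <<'E'
from h import *
o=manip.get_obs(); print(o["position"],fr(o["position"]),o["grip_width"],o["grasp_force"])
w=viewer.camera("wrist"); np.savez("w6.npz",**w)
for a in whites(w,.2): print(a)
# anything not green under the set-down spot?
s=viewer.camera("scene"); hsv=cv2.cvtColor(w["pixels"],cv2.COLOR_RGB2HSV)
p=o["position"]
P=[proj(w,[*(p[:2]+XV*x+YV*y),0]) for x in(-.06,.06) for y in(-.06,.06)]; print(np.round(P))
E
```

```text
[0.47775741 0.41893859 0.16148324] [-0.0413  0.2242  0.1615] 0.5094693851450554 21.209673285484314
([23, 235, 22, 26, 197], [34.7, 245.6], [0.4862, 0.2967, 0.2])
([278, 240, 92, 44, 3332], [329.4, 259.7], [0.4689, 0.4222, 0.2])
([39, 291, 79, 62, 1860], [71.9, 319.6], [0.5213, 0.3113, 0.2])
[[259. 123.]
 [375. 124.]
 [264. 232.]
 [369. 232.]]
```

>>> arm_command(series="1 0 0 0.12 0;1 0 0 0.12 0;1 0 0 0.09 0;1 0 0 0.04 0;1 0 0 0.012 0;1 0 0 0.012 0;1 0 0 0.012 0;1 0 0 0.012 0;1 0 0 0.009 0;1 0 0 0 0")

```text
clock: 23.5
position: [0.4882, 0.4164, -0.0024]
ee_rot: [-0.091, 0.996, 0.003, 0.007]
ft_force: [14.1, -1.8, 15.5]
grip_width: 0.514
grasp_force: 24.1
```

>>> arm_command(series="0 0 0 0 0;0 0 0 0 0;0 0 0 0 0;0 0 0 0 0;0 0 0 0 0;0 0 0 -0.15 0;0 0 0 -0.15 0;0 0 0 -0.1 0;0 0 0 0 0;0 0 0 0 0")

```text
clock: 24.75
position: [0.48, 0.4146, 0.1507]
ee_rot: [-0.093, 0.996, -0.0, -0.0]
ft_force: [-0.1, 0.2, -0.2]
grip_width: 1.002
grasp_force: 0.0
```

```bash
cat >> h.py <<'E'
def topbox(c,z,near,rad=90):
    """band + cardboard blob nearest pixel `near` -> top-face corners cast on z"""
    hsv=cv2.cvtColor(c["pixels"],cv2.COLOR_RGB2HSV)
    m=cv2.inRange(hsv,(8,50,150),(22,200,255))|cv2.inRange(hsv,(0,0,205),(180,30,255))
    m=cv2.morphologyEx(m,cv2.MORPH_CLOSE,np.ones((5,5),np.uint8))
    g=np.zeros_like(m); cv2.circle(g,tuple(int(t) for t in near),rad,255,-1)
    cs,_=cv2.findContours(m&g,cv2.RETR_EXTERNAL,cv2.CHAIN_APPROX_NONE)
    b=max(cs,key=cv2.contourArea); P=np.float32([onz(c,*q,z)[:2] for q in b[:,0]])
    r=cv2.minAreaRect(P*1000); return cv2.contourArea(b),np.array(r[0])/1000,r[1],r[2],b[:,0].min(0),b[:,0].max(0)
E
python3 - <<'E'
from h import *
o=manip.get_obs(); p=o["position"]; print(p,fr(p))
w=viewer.camera("wrist"); np.savez("w7.npz",**w)
for a in whites(w,.036): print(a,fr(a[2]))
print(topbox(w,.036,proj(w,[p[0],p[1],.036])))
E
```

```text
[0.48004995 0.4146134  0.1506747 ] [-0.0398  0.2196  0.1507]
([0, 165, 200, 111, 14059], [85.8, 223.3], [0.5529, 0.2003, 0.036]) [-0.0079 -0.0045  0.036 ]
([294, 196, 48, 20, 897], [317.8, 205.5], [0.494, 0.4175, 0.036]) [-0.0256  0.2198  0.036 ]
([103, 207, 24, 21, 183], [111.4, 215.0], [0.5397, 0.2246, 0.036]) [-0.0164  0.0218  0.036 ]
([38, 296, 39, 45, 548], [55.2, 312.5], [0.6613, 0.1662, 0.036]) [ 0.0924 -0.0581  0.036 ]
([122, 361, 30, 26, 234], [140.2, 374.9], [0.7281, 0.2568, 0.036]) [0.1748 0.0186 0.036 ]
(3691.0, array([0.49311603, 0.4170416 ]), (79.27232360839844, 45.019126892089844), 10.567606925964355, array([294, 163], dtype=int32), array([341, 243], dtype=int32))
```

The carton lies flat (79 x 45 mm, yaw 0.184, centre (0.4935, 0.417)). I'll regrasp it level.

>>> arm_command(series="0 -0.0355 0 0 0;0 0 0 0.13 0;0 0 0 0.13 0;0 0 0 0.1 0;0 0 0 0.041 0;0 0 0 0 0;1 0 0 0 0;1 0 0 0 0;1 0 0 0 0;1 0 0 0 0", newtons=30)

```text
clock: 26.05
position: [0.4951, 0.4178, -0.0078]
ee_rot: [-0.093, 0.996, 0.001, 0.001]
ft_force: [0.5, -0.9, 7.7]
grip_width: 0.511
grasp_force: 32.3
```

```bash
python3 - <<'E'
from h import *
o=manip.get_obs(); p=o["position"]; print(p,fr(p),o["grip_width"],o["grasp_force"],o["ft_force"],tool(o).round(4).tolist())
E
```

```text
[ 0.49514667  0.41777415 -0.00775075] [-0.0244  0.2199 -0.0078] 0.5111188127652142 32.28320002555847 [ 0.47382554 -0.90229712  7.67921227] [[-0.9828, -0.1846, 0.0014], [-0.1846, 0.9828, 0.0012], [-0.0016, 0.0009, -1.0]]
```

>>> arm_command(series="1 0 0 -0.05 0;1 0 0 -0.12 0;1 0 0 -0.14 0;1 0 0 -0.13 0;1 0.0145 -0.1306 0 0;1 0.0145 -0.1306 0 0;1 0.0145 -0.1306 0 0;1 0.0145 -0.1306 0 0;1 0.0145 -0.1306 0 0;1 0.0145 -0.1306 0 0")

```text
clock: 27.3
position: [0.5179, 0.1012, 0.1682]
ee_rot: [-0.093, 0.996, 0.0, 0.0]
ft_force: [1.3, 0.3, -1.6]
grip_width: 0.511
grasp_force: 31.3
```

>>> arm_command(series="1 0.0145 -0.1306 0 0;1 0.0145 -0.1306 0 0;1 0.0145 -0.1306 0 0;1 0.0145 -0.1306 0 0;1 0.0145 -0.1306 0 0;1 0 0 0 0.0368;1 0 0 0 0.0368;1 0 0 0 0;1 0 0 0 0;1 0 0 0 0")

```text
clock: 28.55
position: [0.5378, -0.1589, 0.1672]
ee_rot: [0.022, 1.0, 0.0, 0.0]
ft_force: [0.2, -0.1, -1.3]
grip_width: 0.507
grasp_force: 31.5
```

```bash
python3 - <<'E'
from h import *
o=manip.get_obs(); p=o["position"]; r=tool(o); print(p,"yaw",np.arctan2(-r[0,1],r[1,1]),o["grip_width"])
w=viewer.camera("wrist"); np.savez("w8.npz",**w); zt=p[2]+.0078+.036
for a in whites(w,zt): print(a, "tool xy of band",(r.T@(np.array(a[2])-p))[:2].round(4))
n=proj(w,[p[0],p[1],zt]); print(n)
for z,rad in((zt,75),): print(topbox(w,z,n,rad))
E
```

```text
[ 0.53784633 -0.15894541  0.16720277] yaw -0.04367679950243244 0.5069288542832426
([0, 82, 67, 16, 250], [35.7, 88.6], [0.4556, -0.2558, 0.211]) tool xy of band [ 0.0779 -0.1003]
([0, 86, 177, 66, 872], [90.3, 116.9], [0.466, -0.2388, 0.211]) tool xy of band [ 0.0683 -0.0829]
([44, 118, 14, 51, 181], [47.5, 142.4], [0.4744, -0.257, 0.211]) tool xy of band [ 0.0591 -0.1007]
([616, 167, 24, 25, 446], [629.5, 178.6], [0.4981, -0.0372, 0.211]) tool xy of band [0.045  0.1199]
([0, 237, 157, 48, 814], [93.1, 261.3], [0.5235, -0.2522, 0.211]) tool xy of band [ 0.0103 -0.0938]
([267, 262, 102, 38, 2889], [325.9, 278.4], [0.536, -0.1556, 0.211]) tool xy of band [0.002  0.0033]
([555, 275, 85, 74, 2806], [600.7, 310.0], [0.557, -0.0358, 0.211]) tool xy of band [-0.0138  0.1239]
(np.float64(318.2885640790079), np.float64(282.65348463505796))
(11480.5, array([ 0.53524304, -0.15753676]), (48.89503479003906, 61.940181732177734), 84.11760711669922, array([263, 207], dtype=int32), array([373, 338], dtype=int32))
```

>>> arm_command(series="1 -0.0065 0 0 0;1 0 0 0.08 0;1 0 0 0.08 0;1 0 0 0.05 0;1 0 0 0.025 0;1 0 0 0.012 0;1 0 0 0.007 0;1 0 0 0 0;1 0 0 0 0;1 0 0 0 0")

```text
clock: 29.85
position: [0.5407, -0.1592, 0.0657]
ee_rot: [0.023, 1.0, 0.0, 0.0]
ft_force: [-0.4, 0.4, -2.0]
grip_width: 0.513
grasp_force: 31.5
```

>>> arm_command(series="1 0 0 0.003 0;1 0 0 0 0;0 0 0 0 0;0 0 0 0 0;0 0 0 0 0;0 0 0 0 0;0 0 0 0 0;0 0 0 -0.03 0;0 0 0 -0.1 0;0 0 0 -0.13 0")

```text
clock: 31.1
position: [0.5398, -0.1592, 0.1694]
ee_rot: [0.023, 1.0, -0.0, -0.001]
ft_force: [0.7, -0.6, 0.4]
grip_width: 0.997
grasp_force: 0.0
```

>>> arm_command(series="0 0 0 -0.1 -0.0245;0 0 0 -0.1 -0.0245;0 0 0 0 -0.0245;0 0 0 0 0;0 0 0 0 0;0 -0.024 0.131 0 0;0 -0.024 0.131 0 0;0 -0.024 0.131 0 0;0 -0.024 0.131 0 0;0 -0.024 0.131 0 0")

```text
clock: 32.35
position: [0.5389, 0.1087, 0.2479]
ee_rot: [-0.092, 0.996, -0.0, -0.0]
ft_force: [1.3, 0.3, 0.0]
grip_width: 0.997
grasp_force: 0.0
```

```bash
python3 - <<'E'
from h import *
o=manip.get_obs(); p=o["position"]; r=tool(o); print(p,fr(p),"yaw",np.arctan2(-r[0,1],r[1,1]))
w=viewer.camera("wrist"); np.savez("w9.npz",**w)
for a in whites(w,.108): print(a)
n=proj(w,[.5384,-.1588,.108]); print(n,topbox(w,.108,n,60))
C=np.array([.5384,-.1588]);t=-.045;X=np.array([np.cos(t),np.sin(t)]);Y=np.array([-X[1],X[0]])
for c,nm in((w,"wrist"),(viewer.camera("side"),"side")): print(nm,[tuple(np.round(proj(c,[*(C+sx*.04*X+sy*.022*Y),.108]),1)) for sx,sy in((-1,-1),(-1,1),(1,1),(1,-1))])
s=viewer.camera("side"); np.savez("s9.npz",**s); cc=viewer.camera("scene"); np.savez("c9.npz",**cc)
for nm,c in(("side",s),("scene",cc)):
    n=proj(c,[*C,.054]); hsv=cv2.cvtColor(c["pixels"],cv2.COLOR_RGB2HSV); x,y=int(n[0]),int(n[1])
    m=(cv2.inRange(hsv,(8,60,70),(20,200,255))|cv2.inRange(hsv,(0,0,140),(180,40,255)))[y-30:y+31,x-26:x+27]
    print(nm,x-26,y-30); print("\n".join("".join("#" if q else "." for q in row[::2]) for row in m[::2]))
E
```

```text
[0.53885563 0.10872656 0.24792313] [-0.0386 -0.0919  0.2479] yaw 0.18396506936634618
([24, 123, 111, 28, 1538], [73.5, 137.4], [0.5354, -0.1339, 0.108])
([299, 163, 42, 17, 672], [319.5, 170.5], [0.524, 0.1081, 0.108])
([303, 256, 99, 74, 2311], [346.4, 289.4], [0.6521, 0.163, 0.108])
([227, 271, 47, 41, 809], [250.0, 290.9], [0.6737, 0.0561, 0.108])
([0, 313, 44, 47, 1337], [16.9, 336.6], [0.7851, -0.2082, 0.108])
(np.float64(47.473674997859575), np.float64(135.81138743156336)) (5129.0, array([ 0.53732379, -0.14169063]), (78.9483871459961, 84.50263214111328), 87.7741928100586, array([23, 89], dtype=int32), array([107, 179], dtype=int32))
wrist [(np.float64(22.7), np.float64(87.9)), (np.float64(71.0), np.float64(99.1)), (np.float64(70.3), np.float64(180.0)), (np.float64(25.4), np.float64(170.3))]
side [(np.float64(347.7), np.float64(241.5)), (np.float64(339.4), np.float64(230.3)), (np.float64(365.5), np.float64(219.7)), (np.float64(374.3), np.float64(230.4))]
side 330 213
...........................
...........................
...........................
...........................
.
[... 936 characters left out ...]

..........###########......
...#.....####.#######......
...#....#######.#####......
.......##############......
......#######.###.###......
.....############.###......
.....############.####.....
.....#################.....
.....#################.....
.....##########.######.....
......################.....
......################.....
......################.....
......################.....
......################.....
......############.#.......
......############.........
.......############........
.......#########.#.........
........########...........
.........######............
...........###.............
...........................
...........................
...........................
```

The stack stands three high and its edges match the predicted pixels to about 1 px. Now the last sealed carton.

>>> arm_command(series="0 0.0035 0.006 0.1 0;0 0 0 0.13 0;0 0 0 0.13 0;0 0 0 0.1 0;0 0 0 0.0535 0;0 0 0 0 0;1 0 0 0 0;1 0 0 0 0;1 0 0 0 0;1 0 0 0 0", newtons=20)

```text
clock: 33.8
position: [0.5382, 0.1095, 0.044]
ee_rot: [-0.093, 0.996, 0.0, 0.001]
ft_force: [-2.2, -0.0, 8.0]
grip_width: 0.512
grasp_force: 21.1
```

>>> arm_command(series="1 0 0 0 0;1 0 0 -0.05 0;1 0 0 -0.1 0;1 0 0 -0.1 0;1 0 0 -0.05 0;1 0 0.125 0 0;1 0 0.125 0 0;1 0 0.125 0 0;1 0 0.125 0 0;1 0 0.125 0 0")

```text
clock: 35.05
position: [0.4909, 0.3564, 0.163]
ee_rot: [-0.093, 0.996, 0.0, 0.0]
ft_force: [1.1, 0.2, -1.5]
grip_width: 0.514
grasp_force: 21.4
```

```bash
python3 - <<'E'
from h import *
o=manip.get_obs(); p=o["position"]; print(p,fr(p),o["grip_width"],o["grasp_force"],o["ft_force"])
E
```

```text
[0.49087321 0.35636586 0.16301981] [-0.04    0.1603  0.163 ] 0.513847694896514 21.395236551761627 [ 1.05299439  0.2492064  -1.48164026]
```

>>> arm_command(series="1 0 0.075 0 0;1 0 0.075 0 0;1 0 0 0.12 0;1 0 0 0.12 0;1 0 0 0.09 0;1 0 0 0.045 0;1 0 0 0.015 0;1 0 0 0.015 0;1 0 0 0.015 0;1 0 0 0.01 0")

```text
clock: 36.3
position: [0.4881, 0.4149, -0.0032]
ee_rot: [-0.091, 0.996, 0.003, 0.007]
ft_force: [14.2, -5.0, 19.8]
grip_width: 0.51
grasp_force: 24.6
```

>>> arm_command(series="0 0 0 0 0;0 0 0 0 0;0 0 0 0 0;0 0 0 0 0;0 0 0 0 0;0 0 0 -0.15 0;0 0 0 -0.15 0;0 0 0 -0.1 0;0 0 0 0 0;0 0 0 0 0")

```text
clock: 37.55
position: [0.4799, 0.4137, 0.1501]
ee_rot: [-0.093, 0.996, -0.0, -0.0]
ft_force: [0.1, -0.2, 0.5]
grip_width: 0.998
grasp_force: 0.0
```

```bash
python3 - <<'E'
from h import *
o=manip.get_obs(); p=o["position"]; r=tool(o); print(p,fr(p))
w=viewer.camera("wrist"); np.savez("w10.npz",**w)
a=topbox(w,.036,proj(w,[p[0],p[1],.036])); print(a,fr(a[1]),"tool shift",(r.T[:2,:2]@(a[1]-p[:2])).round(4))
E
```

```text
[0.47990245 0.413727   0.15009056] [-0.0401  0.2187  0.1501]
(3690.0, array([0.49048724, 0.41530392]), (79.71611785888672, 45.5518684387207), 10.549771308898926, array([293, 160], dtype=int32), array([341, 241], dtype=int32)) [-0.0294  0.2183] tool shift [-0.0107 -0.0004]
```

>>> arm_command(series="0 -0.025 0 0 0;0 0 0 0.13 0;0 0 0 0.13 0;0 0 0 0.1 0;0 0 0 0.0415 0;0 0 0 0 0;1 0 0 0 0;1 0 0 0 0;1 0 0 0 0;1 0 0 0 0", newtons=30)

```text
clock: 38.85
position: [0.4909, 0.4164, -0.0083]
ee_rot: [-0.093, 0.996, 0.001, 0.001]
ft_force: [-1.1, -1.2, 7.9]
grip_width: 0.51
grasp_force: 32.5
```

```bash
python3 - <<'E'
from h import *
o=manip.get_obs(); p=o["position"]; r=tool(o); print(p,fr(p),o["grip_width"])
d=np.array([.5384,-.1588])-p[:2]; print("to column, tool axes",(r.T[:2,:2]@d).round(4),"rows",(r.T[:2,:2]@d/.4/11).round(4))
E
```

```text
[ 0.49088478  0.41638419 -0.00828269] [-0.0289  0.2193 -0.0083] 0.5099531941846609
to column, tool axes [ 0.0594 -0.5741] rows [ 0.0135 -0.1305]
```

>>> arm_command(series="1 0 0 -0.05 0;1 0 0 -0.13 0;1 0 0 -0.14 0;1 0 0 -0.14 0;1 0 0 -0.06 0;1 0.0135 -0.1305 0 0;1 0.0135 -0.1305 0 0;1 0.0135 -0.1305 0 0;1 0.0135 -0.1305 0 0;1 0.0135 -0.1305 0 0")

```text
clock: 40.1
position: [0.5116, 0.1524, 0.1994]
ee_rot: [-0.093, 0.996, 0.0, 0.0]
ft_force: [0.7, -0.5, -1.6]
grip_width: 0.511
grasp_force: 31.4
```

>>> arm_command(series="1 0.0135 -0.1305 0 0;1 0.0135 -0.1305 0 0;1 0.0135 -0.1305 0 0;1 0.0135 -0.1305 0 0;1 0.0135 -0.1305 0 0;1 0.0135 -0.1305 0 0;1 0 0 0 0.0368;1 0 0 0 0.0368;1 0 0 0 0;1 0 0 0 0")

```text
clock: 41.35
position: [0.5377, -0.1593, 0.1987]
ee_rot: [0.021, 1.0, 0.0, 0.0]
ft_force: [0.3, -0.2, -1.5]
grip_width: 0.51
grasp_force: 31.5
```

```bash
python3 - <<'E'
from h import *
o=manip.get_obs(); p=o["position"]; r=tool(o); print(p,"yaw",np.arctan2(-r[0,1],r[1,1]),o["grip_width"])
w=viewer.camera("wrist"); zt=p[2]+.0083+.036
for a in whites(w,zt,1500): print(a, "tool xy of band",(r.T@(np.array(a[2])-p))[:2].round(4))
d=np.array([.5384,-.1588])-p[:2]; print("shift",(r.T[:2,:2]@d/.4).round(4))
E
```

```text
[ 0.53765225 -0.15932789  0.19868336] yaw -0.04284305780547252 0.5100141216136667
([9, 82, 184, 141, 1753], [90.5, 128.6], [0.47, -0.2399, 0.243]) tool xy of band [ 0.0641 -0.0834]
([536, 262, 104, 71, 2787], [584.5, 294.8], [0.5483, -0.0453, 0.243]) tool xy of band [-0.0058  0.1144]
([273, 267, 96, 37, 2690], [328.1, 282.2], [0.5373, -0.1552, 0.243]) tool xy of band [0.0005 0.0041]
shift [-0.0018  0.0014]
```

>>> arm_command(series="1 -0.003 0.001 0 0;1 0 0 0.08 0;1 0 0 0.07 0;1 0 0 0.05 0;1 0 0 0.025 0;1 0 0 0.012 0;1 0 0 0.006 0;1 0 0 0 0;1 0 0 0 0;1 0 0 0 0")

```text
clock: 42.65
position: [0.5391, -0.1592, 0.1013]
ee_rot: [0.023, 1.0, 0.0, 0.0]
ft_force: [0.4, -0.8, -1.0]
grip_width: 0.512
grasp_force: 31.6
```

>>> arm_command(series="1 0 0 0.003 0;1 0 0 0 0;0 0 0 0 0;0 0 0 0 0;0 0 0 0 0;0 0 0 0 0;0 0 0 0 0;0 0 0 -0.03 0;0 0 0 -0.1 0;0 0 0 -0.13 0")

```text
clock: 43.9
position: [0.5383, -0.1592, 0.2051]
ee_rot: [0.023, 1.0, -0.0, -0.001]
ft_force: [1.0, -0.3, -0.6]
grip_width: 1.001
grasp_force: 0.0
```

```bash
python3 - <<'E'
from h import *
o=manip.get_obs(); p=o["position"]; print(p)
C=np.array([.5384,-.1588]);t=-.045;X=np.array([np.cos(t),np.sin(t)]);Y=np.array([-X[1],X[0]])
w=viewer.camera("wrist")
n=proj(w,[*C,.144]); a=topbox(w,.144,n,80); print(n,a,"err",a[1]-C)
cc=viewer.camera("side"); n=proj(cc,[*C,.072]); hsv=cv2.cvtColor(cc["pixels"],cv2.COLOR_RGB2HSV); x,y=int(n[0]),int(n[1])
m=(cv2.inRange(hsv,(8,60,70),(20,200,255))|cv2.inRange(hsv,(0,0,140),(180,40,255)))[y-36:y+37,x-26:x+27]
print("\n".join("".join("#" if q else "." for q in row[::2]) for row in m[::2]))
# lever target
for K in([.52676,.02113],): print("knob rack",fr(K))
a=O+XV*-.112+YV*-.1755; print("start world",a); r=tool(o); print("tool shift",(r.T[:2,:2]@(a-p[:2])/.4).round(4))
E
```

```text
[ 0.53825946 -0.15917472  0.20505098]
(np.float64(318.2015189616201), np.float64(208.36986303574892)) (5667.0, array([ 0.53872485, -0.15950061]), (45.35301208496094, 79.265380859375), 87.27247619628906, array([287, 157], dtype=int32), array([347, 256], dtype=int32)) err [ 0.00032485 -0.00070061]
...........................
...........................
..........................#
...#......................#
...........................
................####.......
............#########......
...........###########.....
........##############.....
......######.###.######....
......#######.###.#####....
......#################....
......##########.######....
......#################....
......###########.#####....
......##########.######....
......#########.#.#####....
......################.....
......###########.####.....
......#########.#.####.....
......###########.####.....
......#########.#.####.....
......#########.######.....
......#########.######.....
......########.#######.....
......########.#.#####.....
......########.#######.....
......########.######......
.......#######.#.##........
.......#######.#...........
........######.............
.........###...............
.........#.................
...........................
...........................
...........................
..........................#
knob rack [-0.0667 -0.1758]
start world [0.4821869  0.01301497]
tool shift [0.1598 0.4236]
```

All four cartons are stacked, with the top within 1 mm and 0.003 rad of the column's pose. Now the lever: shut the jaws and come down on its robot side.

>>> arm_command(series="1 0.04 0.106 0 0;1 0.04 0.106 0 0;1 0.04 0.106 0 0;1 0.04 0.106 0 0;1 0 0 0 -0.0365;1 0 0 0 -0.0365;1 0 0 0 0;1 0 0 0.12 0;1 0 0 0 0;1 0 0 0 0")

```text
clock: 45.25
position: [0.4832, 0.013, 0.1571]
ee_rot: [-0.091, 0.996, 0.0, 0.0]
ft_force: [-0.0, 0.1, 0.0]
grip_width: 0.002
grasp_force: 0.0
```

```bash
python3 - <<'E'
from h import *
o=manip.get_obs(); p=o["position"]; r=tool(o); print(p,fr(p),np.arctan2(-r[0,1],r[1,1]),o["grip_width"])
w=viewer.camera("wrist"); n=proj(w,[.52676,.02113,.093]); x,y=int(n[0]),int(n[1]); m=cv2.inRange(w["pixels"],(0,0,0),(40,40,40))[y-25:y+26,x-30:x+31]
print(n,"\n".join("".join("#" if q else "." for q in row[::2]) for row in m[::3]))
E
```

```text
[0.48323193 0.01301893 0.15713631] [-0.111  -0.1757  0.1571] 0.18201964267325046 0.002124426941364368
(np.float64(317.776442938693), np.float64(258.76237075306136)) ...............................
...............................
...............#...............
...............................
...............#...............
...............................
...............................
...............#...............
...............................
...............#...............
...............................
...............#...............
...............................
...............................
...............................
...............................
...............................
```

>>> arm_command(series="1 0 0 0.1 0;1 0 0 0.1 0;1 0 0 0.049 0;1 0 0 0 0;1 -0.03 0 0 0;1 -0.03 0 0 0;1 -0.03 0 0 0;1 -0.03 0 0 0;1 -0.03 0 0 0;1 -0.03 0 0 0")

```text
clock: 46.55
position: [0.5543, 0.0265, 0.0561]
ee_rot: [-0.092, 0.996, 0.0, -0.0]
ft_force: [-1.0, -0.8, 0.4]
grip_width: 0.003
grasp_force: 0.4
```

>>> arm_command(series="1 -0.02 0 0 0;1 -0.02 0 0 0;1 -0.015 0 0 0;1 0 0 0 0;1 0 0 0 0;1 0 0 0 0;1 0 0 0 0;1 0 0 0 0;1 0 0 0 0;1 0 0 0 0")

```text
clock: 47.8
position: [0.5739, 0.03, 0.0558]
ee_rot: [-0.092, 0.996, 0.0, -0.001]
ft_force: [-6.2, -0.5, 1.2]
grip_width: 0.002
grasp_force: 3.3
```

```bash
python3 - <<'E'
from h import *
o=manip.get_obs(); p=o["position"]; print(p,fr(p),o["ft_force"])
for n in("side","scene"):
    c=viewer.camera(n); print(n,[ (v,tuple(np.round(proj(c,[*(O+XV*(-.03+.08*np.sin(v-.5))+YV*-.1755),.022+.08*np.cos(v-.5)]),1))) for v in(0.04,.7,.85,1.)])
E
```

```text
[0.57385649 0.0300389  0.05581483] [-0.0188 -0.1757  0.0558] [-6.1875475  -0.48854197  1.22335712]
side [(0.04, (np.float64(319.3), np.float64(195.5))), (0.7, (np.float64(332.6), np.float64(185.8))), (0.85, (np.float64(335.5), np.float64(184.9))), (1.0, (np.float64(338.2), np.float64(184.5)))]
scene [(0.04, (np.float64(323.6), np.float64(210.2))), (0.7, (np.float64(315.2), np.float64(223.2))), (0.85, (np.float64(313.3), np.float64(227.5))), (1.0, (np.float64(311.4), np.float64(232.1)))]
```

The force rose to 6 N at x = -19 mm, so the lever is on its stop. I'll back off and check.

>>> arm_command(series="1 0.05 0 0 0;1 0.05 0 0 0;1 0.05 0 0 0;1 0 0 -0.1 0;1 0 0 -0.1 0;1 0 0 -0.1 0;1 0 0 -0.1 0;1 0 0 -0.05 0;1 0 0 0 0;1 0 0 0 0")

```text
clock: 49.15
position: [0.5158, 0.0194, 0.2353]
ee_rot: [-0.092, 0.996, 0.0, -0.0]
ft_force: [-0.2, -0.5, -0.8]
grip_width: -0.001
grasp_force: 0.0
```

```bash
python3 - <<'E'
from h import *
o=manip.get_obs(); print(o["position"],o["clock"],o["ft_force"])
for n,q in(("side",(338,184)),("scene",(311,232)),("wrist",None)):
    c=viewer.camera(n)
    if q is None: q=[int(t) for t in proj(c,[*(O+XV*.008+YV*-.1755),.092])]; print("pred",q)
    x,y=q; m=cv2.inRange(c["pixels"],(0,0,0),(50,50,50))[y-14:y+15,x-20:x+21]; k,l,st,ce=cv2.connectedComponentsWithStats(m)
    print(n,[(st[i,4],(ce[i]+[x-20,y-14]).round(1)) for i in range(1,k) if st[i,4]>15])
C=np.array([.5384,-.1588]); w=c
s=viewer.camera("side"); a=topbox(s,.144,proj(s,[*C,.144]),40); print(a[4],a[5])
c=viewer.camera("scene")
for n,c in(("side",s),("scene",c)):  # bystanders: change vs first frame
    f=ld(n+"0")["pixels"].astype(int); d=(np.abs(c["pixels"].astype(int)-f).max(2)>60).astype(np.uint8); k,l,st,ce=cv2.connectedComponentsWithStats(cv2.morphologyEx(d,cv2.MORPH_OPEN,np.ones((3,3),np.uint8)))
    print(n,[st[i].tolist() for i in range(1,k) if st[i,4]>25])
E
```

```text
[0.51581532 0.01935458 0.23526923] 49.15 [-0.2275984  -0.52010632 -0.78450082]
side [(np.int32(53), array([338. , 184.7]))]
scene [(np.int32(80), array([311.8, 232.3]))]
pred [317, 259]
wrist [(np.int32(26), array([298.5, 248.8])), (np.int32(110), array([317.1, 256.4])), (np.int32(28), array([335.5, 249. ])), (np.int32(74), array([300.4, 268.8])), (np.int32(71), array([333.7, 268.5]))]
[341 211] [375 231]
side [[81, 0, 17, 30, 296], [102, 0, 37, 9, 174], [142, 0, 145, 56, 2687], [22, 2, 39, 15, 402], [15, 8, 19, 44, 238], [308, 13, 29, 38, 846], [6, 15, 21, 40, 440], [38, 38, 33, 25, 641], [108, 49, 30, 13, 171], [323, 53, 6, 21, 93], [292, 54, 27, 22, 358], [127, 56, 29, 45, 684], [303, 72, 25, 36, 455], [105, 101, 15, 23, 224], [297, 103, 14, 17, 125], [32, 105, 24, 26, 418], [318, 110, 9, 5, 42], [304, 114, 18, 41, 433], [319, 117, 6, 7, 32], [261, 140, 26, 30, 438], [65, 152, 50, 18, 292], [283, 162, 9, 9, 56], [295, 162, 9, 9, 57], [55, 175, 13, 18, 176], [285, 174, 9, 9, 56], [300, 176, 6, 6, 31], [313, 176, 9, 10, 69], [302, 188, 11, 10, 76], [315, 191, 8, 9, 56], [60, 198, 7,
[... 229 characters left out ...]
11, 6, 5, 28]]
scene [[295, 0, 7, 32, 165], [310, 0, 68, 49, 2385], [435, 0, 31, 11, 207], [591, 0, 49, 18, 299], [405, 9, 6, 14, 70], [620, 19, 20, 16, 136], [177, 20, 64, 54, 1600], [444, 24, 19, 31, 324], [396, 28, 10, 9, 62], [310, 39, 44, 58, 1625], [387, 40, 8, 24, 136], [402, 46, 19, 45, 457], [233, 49, 12, 10, 88], [452, 54, 4, 9, 28], [232, 65, 15, 14, 137], [190, 68, 18, 22, 174], [430, 76, 9, 9, 53], [328, 100, 15, 6, 51], [313, 105, 8, 10, 63], [626, 127, 14, 24, 182], [612, 137, 7, 5, 32], [321, 146, 6, 7, 33], [247, 159, 33, 29, 541], [250, 184, 19, 16, 159], [321, 216, 5, 11, 37], [347, 221, 20, 12, 148], [382, 233, 20, 12, 155], [419, 245, 19, 11, 134], [418, 253, 17, 9, 75]]
```

The knob sits where a value of about 1.0 projects in both views. The column matches its predicted pixels, the bystanders are unchanged, and the robot is clear, so I'll hand in.

```bash
python3 -c "
from workcell import manip
print(manip.hand_in())"
```

```text
the job is handed in; nothing more can be done
None
```

I handed the job in at about 49 s: the opened carton is in the basket, both sealed cartons are stacked squarely on the column, and the lever is fully over; the hand-in reported no verdict.

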